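# Fit the arc lamp into the microscope's light source

### The arm

A 7-joint arm with a two-finger parallel gripper is mounted at the origin on the work surface. World frame = base frame: x ahead of the robot, y to its left, z up, the work surface at z = 0. Lengths are in m, angles in degrees, forces in N, time in s.
With the tool pointing down it reaches from about 0.425 to 0.875 m from the base axis. Payload 4.7 kg.
Tool frame: the origin (TCP) lies at the very end of the fingers, on their centre line; the grasp point (between the pads) lies 19 mm behind it; z points along the fingers, x is the direction in which the jaws open and shut, and the axes are right-handed (so a half turn about z gives the same grasp; the last joint's range is limited). The gripper opens to 87 mm and grips with 3 to 60 N. Pads are 19 mm wide; open, the fingers measure 117 mm over their backs; the gripper's body (75 mm by 190 mm) begins 51 mm behind the grasp point.
Start: joints at [-63.936, 18.392, -4.016, 83.108, 1.295, 78.541, -3.26], TCP at [0.277, 0.588, 0.223] pointing down, gripper open.
Joint ranges: [-163.93, 163.93], [-17.29, 119.83], [-79.2, 71.16], [3.27, 140.29], [-89.18, 269.18], [5.43, 117.66], [-154.24, 154.24]. Speed limits (degrees/s): [147.25, 147.25, 180, 180, 180, 180, 180].

### API

Orientations are given as [roll, pitch, yaw] about the fixed x, y, z axes, in that order (R = Rz(yaw) Ry(pitch) Rx(roll)).
In Python, from cell import sensors, vision, env gives the robot as it stands.
- The arm moves only by the shell command python3 -m inch 'ROWS' [OPENING] [FORCE]. ROWS is a JSON object of lists of equal length, an entry for each row: "dp": the shift along the tool's x, y, z in m, a list of three; "turn": the turn about the tool's z in degrees. A call has 1 to 8 rows; each row shifts and turns the commanded pose from where the row before left it, along the tool's axes as they then stand; what a row does not reach is not made up. A row lasts 1/8 s, in which the tool goes at most 62.5 mm and 10.7 degrees, less where a joint would pass 70% of its speed; a pose out of reach is approached as far as the arm can. A call is refused whole if a number of a shift passes 0.0625 or a number of a turn 10.7, either way. A call with a gripper value outside its range is refused whole. OPENING is the closure, from -1 (fully open) to 1 (shut), set as the call begins (- or left out, the last holds). The fingers move at their own pace and stop on an object; FORCE is the grip in N (left out, the last holds). Time passes only in rows, so rows that do not move let the fingers close. It gives the time, the measured TCP pose, the force and the opening at its end, in the units of the state.
- sensors.get_obs(): the state, without advancing time (a new reading comes with each control period).
- vision.read_camera(name): name is "side" or "top" or "wrist"; returns the picture (480x640x3 uint8, blue, green, red); there is no depth.
- vision.get_calibration(name): a dict with "K" (3x3 intrinsics, pixels), "k1" (the pictures are not rectified: a ray, as slopes to the right and down, at radius r is drawn at 1 + k1 r^2 times it, then the intrinsics apply), "pose" (4x4, takes a point from camera to world coordinates). Camera axes: x right, y down, z forward; pixel columns grow to the right and rows downward; lengths in m; the calibration is good to about 2 mm. A picture is of the moment at which its call begins: read the wrist's pose just before it. get_calibration takes no time and is no camera call; for the wrist camera it gives the pose at the moment of the call.
- env.sign_off(): hands the job in, once; it reports no verdict.
The state is a dict: "time_s": time; "qpos": joint angles; "joint_velocities": joint speeds; "effort": joint torques, N m; "tool_pos": TCP position; "tool_rot": TCP orientation; "force": force on the tool from outside, world axes, zero at the start; "wrist_torque": the same for the moment, N m; "grip_width": finger opening in m.
Only numpy, scipy, OpenCV 4.12 (cv2) and the standard library are available. Lean on these libraries where they do the work, as an engineer would, in place of code of your own. Each camera call takes 0.05 s, during which the arm holds its last target.

### The job

Fit the lamp into the microscope's light source. Pick it up off the bench without touching its glass, stand it upright on its steel cap on the open bench and let go, then take a fresh grip on its finned head, lower it into the open lamp bay, feel for the notches of the socket with its two lugs, push it down against the spring, turn it a quarter turn clockwise (seen from above) to the stop and let it spring up so that it locks. Leave the bay's lid, the eyepiece and the slide box where they are.

Things in the scene. Friction and masses are not known exactly. Their poses are not given: they have to be found in the camera images.
- lamp_mid (a point): Loose arc lamp, 114 mm long, about 0.36 kg, first lying on its side on the bench, lugs level. Point half-way along its axis: 25 mm above the bench lying, 57 mm standing on its cap. z runs along the lamp from steel cap to finned head, x through its two lugs; a half turn about z changes nothing. Glass bulb, 34 mm across, from 21 mm below to 9 mm above this point: never touch it with the gripper.
- lamp_head (a point): Centre of the lamp's square finned aluminium head, the place to grip: 50 by 50 mm, faces square to the lamp's x and y, 48 mm along z; its top is the lamp's end. 33 mm from lamp_mid and 90 mm from the cap's underside. Axes as lamp_mid.
- lamp_cap (a point): Centre of the underside of the lamp's round steel cap, axes as lamp_mid. Cap 44 mm across, 30 mm tall, tapering over its lowest 14 mm to a foot 40 mm across. Two lugs on it at +x and -x, 10 mm wide (bevelled to 6 mm in their lowest 3 mm), out to 30 mm from the axis, from 6 to 13 mm above the underside. Over the cap a flange 50 mm across, 30 to 36 mm above the underside.
- socket (a point): Fixed bayonet socket on the floor of the lamp bay. Point on its upright axis at the top face of the light metal collar, 59 mm above the bench; axes square to the case, z up. Bore 48 mm across; two opposite entry notches, 16 mm wide, out to 37 mm from the axis, open at the top, lie only roughly at +x and -x (see 'locked'). The lamp's flange meets the collar with lamp_cap 30 mm below this point.
- locked (a point): Where lamp_cap is once locked: 20 mm straight below 'socket', same axes. The collar is clamped turned up to 17 degrees either way about z (arc alignment), not reported: find its notches by feel or sight. Lugs standing on the collar hold lamp_cap 14 mm above this point. With lamp_cap 6 mm or more below it they turn clockwise from above, 93 degrees to stops; there they spring up into pockets.
- contact (a joint): Sprung brass contact disc in the middle of the socket: metres pressed down, 0 to 0.020. At 0 its top is 12 mm below point socket, and a lamp set in the notches rests on it. It pushes the lamp up with about 4 N at first plus 0.45 N per mm: 8 N when locked (0.008), 12 N fully pushed in (0.018).
- light_source: Cream steel case of the light source, fixed; origin under the socket axis at bench height, axes as the socket's. Open lamp bay 130 by 130 mm inside, centred on the socket axis, walls 8 mm, rim 150 mm above the bench, floor 25 mm. The closed electronics part, as tall, adjoins on the -y side (outline x -73 to 73 mm, y -168 to 73 mm). A locked lamp's top is 3 mm above the rim.
- bay_lid_mid (a point): The bay's flat cream lid, 146 by 146 by 12 mm, lying loose on the bench; point at its centre. Leave it.
- eyepiece_mid (a point): A loose eyepiece standing on its black eyecup, steel tube up, 44 mm across, 66 mm tall; point at its centre. Leave it.
- slide_box_mid (a point): A loose closed slide box, grey with a white lid, 90 by 85 by 34 mm; point at its centre. Leave it.
Not all that is in view belongs to the job. Leave any pink or red look-alike of the part that bears lamp_mid alone.

How it is judged (in metres and radians):
On the way, in this order (a step that is already met when the one before it is completed fails the run):
1. the lamp stands upright on its cap on the open bench, let go and at rest (angle between lamp_mid's own z axis and vertical below 0.06 rad and height (world z) of lamp_mid between 0.053 and 0.061 m and contact force between the fingers and lamp below 0.05 N and horizontal distance between lamp_mid and socket above 0.09 m and linear speed of lamp below 0.02 m/s), for 0.2 s.
2. the lamp's lugs are pushed in below the collar's ledge against the spring (horizontal distance between lamp_mid and socket below 0.006 m and z of lamp_mid in the frame of socket below 0.033 m), for 0.05 s.
At the end, for the whole second after the job is handed in: The lamp is locked: on the socket axis within 5 mm, upright within 4 degrees, a quarter turn from the notches (lugs within 24 degrees of the socket's y axis, as the collar is set), risen into the pockets (lamp_mid 34.5 to 39.5 mm above the collar's top), released and at rest (horizontal distance between lamp_mid and socket below 0.005 m and z of lamp_mid in the frame of socket between 0.0345 and 0.0395 m and angle between the x axis of lamp_mid and the y axis of socket, either way round below 0.42 rad and angle between lamp_mid's own z axis and vertical below 0.07 rad and linear speed of lamp below 0.02 m/s); the robot touches nothing.
It fails at once if the gripper touches the lamp's glass (contact force between the fingers and lamp_c6 above 0.3 N).
It fails at once if the bay lid is moved more than 25 mm (distance of bay_lid_mid from where it was at the start of the episode above 0.025 m).
It fails at once if the eyepiece is moved or knocked over (25 mm) (distance of eyepiece_mid from where it was at the start of the episode above 0.025 m).
It fails at once if the slide box is moved more than 25 mm (distance of slide_box_mid from where it was at the start of the episode above 0.025 m).
It also fails if it takes over 67 s, if anything falls off the work surface, if the arm or the gripper's body presses on something with over 40 N, if the wrist force passes 120 N, or if a joint passes its speed limit or range.

## Working session

There is one attempt and no reset: what is moved stays moved. The work goes in short steps, Python scripts to look and compute and a shell command to move; the robot and the scene stay as the last step left them, time stands still between calls to the robot, and variables do not carry over. Pictures are saved under pics/ and viewed, and the job is handed in when it is done.

```bash
ls; mkdir -p pics
python3 - <<'E'
from cell import sensors, vision, env
import cv2
o=sensors.get_obs()
print(o)
for n in("side","top","wrist"):
    c=vision.get_calibration(n);print(n,c)
    cv2.imwrite(f"pics/{n}0.png",vision.read_camera(n))
E
```

```text
pics
{'time_s': 0.0, 'qpos': array([-63.93663122,  18.43802936,  -4.01790043,  83.17370067,
         1.29608938,  78.54243149,  -3.26122792]), 'joint_velocities': array([-0.05906346, -0.07695197, -0.07448583,  0.04690611,  0.02114987,
        0.02465117,  0.03526761]), 'effort': array([ 4.83951280e-04, -4.91290462e+01, -4.03188486e-01, -3.12530494e+01,
       -6.38201111e-02,  4.35544678e-02,  1.87063738e-04]), 'tool_pos': array([0.27711869, 0.58735343, 0.22148407]), 'tool_rot': array([1.79993873e+02, 1.08845903e-01, 6.47475859e+01]), 'force': array([-0.38411307, -0.1886508 ,  0.46703185]), 'wrist_torque': array([0.02440385, 0.03364404, 0.00916632]), 'grip_width': 0.08700863853251557}
side {'K': array([[482.39639142,   0.        , 320.74521916],
       [  0.        , 482.39639142, 238.37101452],
       [  0.        ,   0.        ,   1.        ]]), 'k1': -0.0980153253699886, 'pose': array([[ 0.86222239, -0.25561411,  0.43730307,  0.15096243],
       [-0.50630045, -0.40892997,  0.75923391, -0.65611893],
       [-0.01524457, -0.87603522, -0.48200611,  0.5164475 ],
       [ 0.        ,  
[... 236 characters left out ...]
se': array([[-0.02854336, -0.99150494,  0.12689848,  0.42655582],
       [-0.99950083,  0.03002955,  0.00981369,  0.03419115],
       [-0.01354103, -0.12655502, -0.99186716,  1.0590185 ],
       [ 0.        ,  0.        ,  0.        ,  1.        ]])}
wrist {'K': array([[346.16666578,   0.        , 323.83832993],
       [  0.        , 346.16666578, 242.26290108],
       [  0.        ,   0.        ,   1.        ]]), 'k1': -0.024122715688733067, 'pose': array([[ 0.42722475,  0.87497098,  0.22782627,  0.21357808],
       [ 0.90414405, -0.41299339, -0.10936176,  0.61722954],
       [-0.00159762,  0.25270981, -0.9675408 ,  0.38229728],
       [ 0.        ,  0.        ,  0.        ,  1.        ]])}
```

View pics/top0.png

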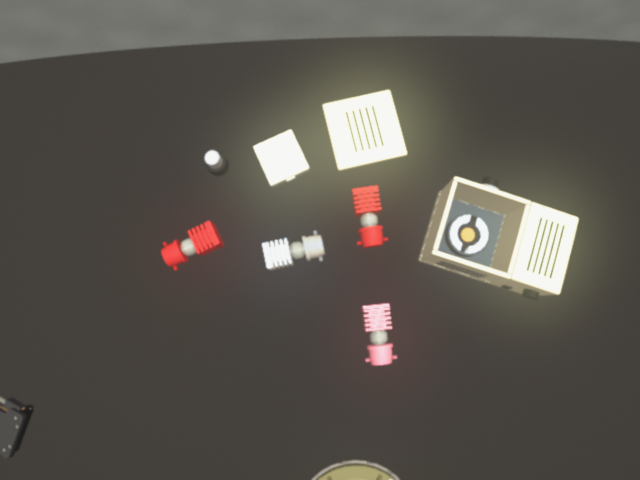

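View pics/side0.png

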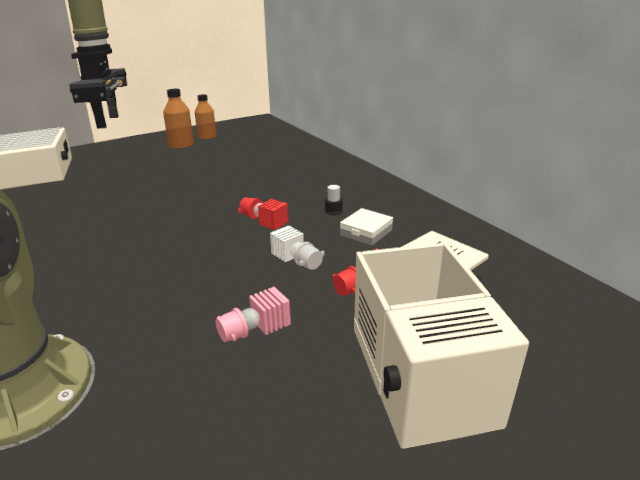

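View pics/wrist0.png

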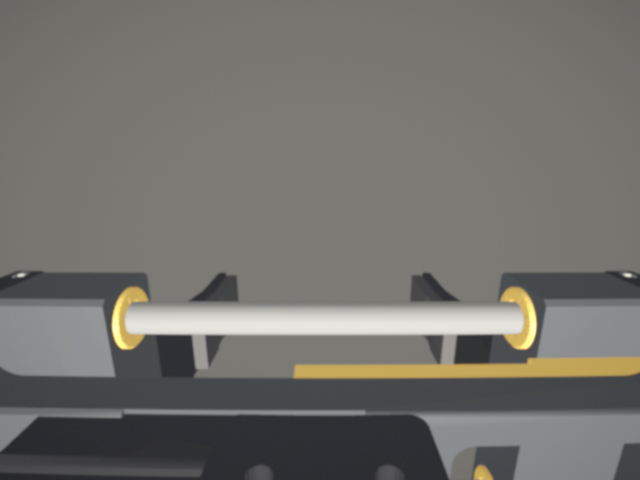

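The top view shows the real (silver) lamp at about (293,250), with its head to the left at (277,253) and its cap at (315,246). The socket is at about (467,235), with notches to the upper right and lower left. Next I'll enlarge the crops.

Run:
```python
import cv2
t=cv2.imread("pics/top0.png");s=cv2.imread("pics/side0.png")
cv2.imwrite("pics/c1.png",cv2.resize(t[215:285,250:340],None,fx=8,fy=8,interpolation=cv2.INTER_CUBIC))
cv2.imwrite("pics/c2.png",cv2.resize(t[170:300,415:585],None,fx=4.6,fy=4.6,interpolation=cv2.INTER_CUBIC))
cv2.imwrite("pics/c3.png",cv2.resize(s[215:285,255:345],None,fx=8,fy=8,interpolation=cv2.INTER_CUBIC))
```

```text
(no output)
```

View pics/c1.png

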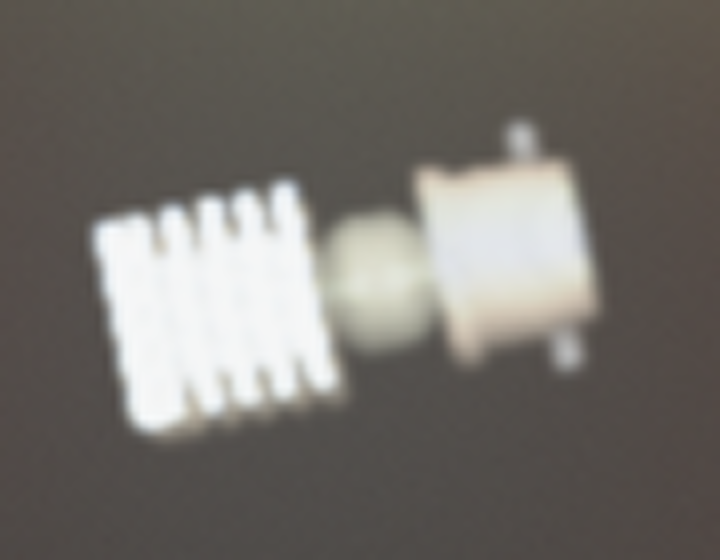

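View pics/c2.png

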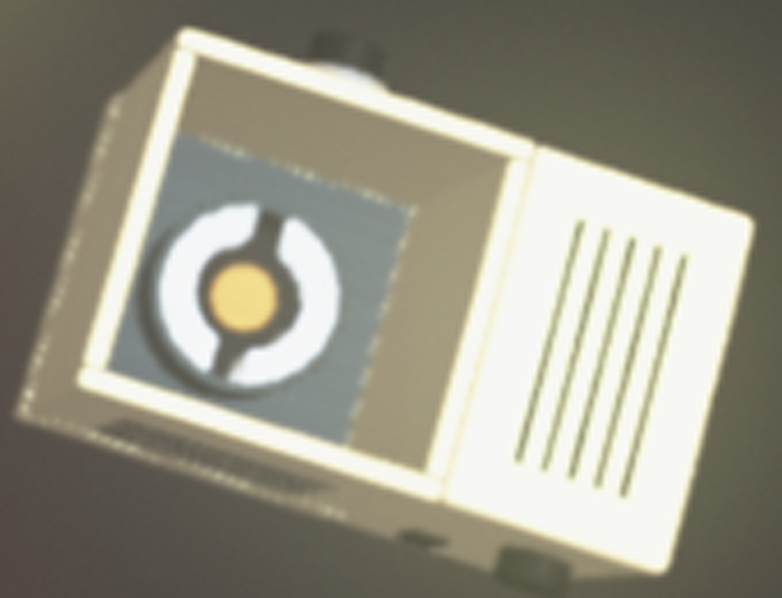

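View pics/c3.png

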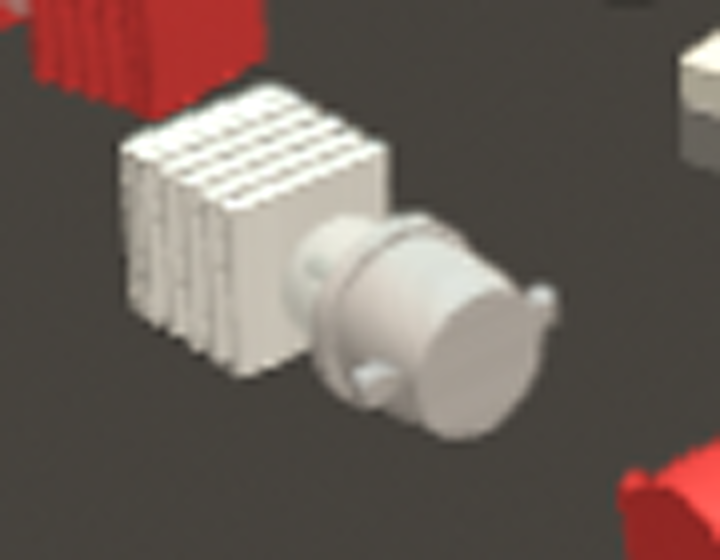

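```bash
cat > h.py <<'E'
import numpy as np, cv2
from scipy.optimize import least_squares
from cell import sensors, vision, env
def ray(cal,uv):
    K=cal["K"];D=np.array([cal["k1"],0,0,0.])
    p=cv2.undistortPoints(np.array(uv,float).reshape(-1,1,2),K,D,None,None).reshape(-1,2)
    d=np.c_[p,np.ones(len(p))]@cal["pose"][:3,:3].T
    return cal["pose"][:3,3],d
def onz(cal,uv,z):
    o,d=ray(cal,uv);return o+d*((z-o[2])/d[:,2])[:,None]
def tri(obs):
    A=np.zeros((3,3));b=np.zeros(3)
    for cal,uv in obs:
        o,d=ray(cal,uv);d=d[0]/np.linalg.norm(d[0]);P=np.eye(3)-np.outer(d,d);A+=P;b+=P@o
    X=np.linalg.solve(A,b);return X
def proj(cal,X):
    X=np.atleast_2d(X);R=cal["pose"][:3,:3];c=(X-cal["pose"][:3,3])@R
    s=c[:,:2]/c[:,2:];r2=(s**2).sum(1,keepdims=True);s=s*(1+cal["k1"]*r2)
    return s@cal["K"][:2,:2].T+cal["K"][:2,2]
E
python3 - <<'E'
from h import *
T=vision.get_calibration("top");S=vision.get_calibration("side")
c1=lambda u,v:(250+(u-3.5)/8,215+(v-3.5)/8); c2=lambda u,v:(415+(u-2)/4.6,170+(v-2)/4.6); c3=lambda u,v:(255+(u-3.5)/8,215+(v-3.5)/8)
# head top face corners at z=.05 : near-end A,B (head end), C,D (bulb side)
hc=onz(T,[c1(97,225),c1(135,432),c1(338,390),c1(288,185)],.05)
print("head corners",hc.round(4), "mean",hc.mean(0).round(4))
print("lugs",onz(T,[c1(520,135),c1(567,355)],.025).round(4))
# side: top face corners: back-left (127,145)?, front (235,208), right(385,150), back(268,85)
print("side corners",onz(S,[c3(122,148),c3(235,210),c3(386,150),c3(270,84)],.05).round(4))
print("tri front/bulb side -x corner", tri([(T,[c1(338,390)]),(S,[c3(235,210)])]), tri([(T,[c1(97,225)]),(S,[c3(270,84)])]),tri([(T,[c1(135,432)]),(S,[c3(122,148)])]),tri([(T,[c1(288,185)]),(S,[c3(386,150)])]))
rim=onz(T,[c2(182,30),c2(80,382),c2(440,497),c2(535,147),c2(752,220),c2(665,572)],.15)
print("rim",rim.round(4)); print(rim[:4].mean(0))
print("contact", onz(T,[c2(243,297)],.047), "collar",onz(T,[c2(249,296)],.059))
n=onz(T,[c2(268,222),c2(228,362)],.059);print("notch",n, np.degrees(np.arctan2(*(n[0]-n[1])[[1,0]])))
E
```

```text
head corners [[0.5478 0.1644 0.05  ]
 [0.4976 0.156  0.05  ]
 [0.5063 0.107  0.05  ]
 [0.5561 0.118  0.05  ]] mean [0.5269 0.1363 0.05  ]
lugs [[0.57   0.0626 0.025 ]
 [0.5152 0.0525 0.025 ]]
side corners [[0.4968 0.1537 0.05  ]
 [0.5068 0.1088 0.05  ]
 [0.5539 0.1166 0.05  ]
 [0.5455 0.1655 0.05  ]]
tri front/bulb side -x corner [0.50609241 0.1070137  0.05107183] [0.54658664 0.16484415 0.0501273 ] [0.49774397 0.15610613 0.04861074] [0.55559941 0.11842414 0.04878573]
rim [[ 0.6443 -0.1907  0.15  ]
 [ 0.5095 -0.1431  0.15  ]
 [ 0.4612 -0.2795  0.15  ]
 [ 0.595  -0.3278  0.15  ]
 [ 0.5641 -0.4152  0.15  ]
 [ 0.429  -0.3677  0.15  ]]
[ 0.55251009 -0.23527564  0.15      ]
contact [[ 0.55272955 -0.23494081  0.047     ]] collar [[ 0.5515779  -0.23433633  0.059     ]]
notch [[ 0.58263876 -0.24453574  0.059     ]
 [ 0.52416921 -0.223676    0.059     ]] -19.63448969339051
```

```bash
python3 -m inch '{"dp":[[-0.0298,0.0416,0],[-0.0298,0.0416,0],[-0.0298,0.0416,0],[-0.0298,0.0416,0],[-0.0298,0.0416,0],[-0.0298,0.0416,0],[-0.0298,0.0416,0],[-0.0298,0.0416,0]],"turn":[0,0,0,0,0,0,0,0]}' -1
python3 -m inch '{"dp":[[-0.0298,0.0416,0],[-0.0298,0.0416,0],[0,0,0],[0,0,0],[0,0,0],[0,0,0],[0,0,0],[0,0,0]],"turn":[0,0,9,9,9,9,9,9]}'
```

```text
time_s: 1.15
tool_pos: [0.4771, 0.2287, 0.2225]
tool_rot: [-180.0, -0.0, 64.7]
force: [1.1, -0.0, 0.1]
grip_width: 0.0868
time_s: 2.15
tool_pos: [0.5262, 0.1408, 0.2223]
tool_rot: [180.0, 0.0, 10.5]
force: [-0.4, -0.2, -0.5]
grip_width: 0.0869
```

Run:
```python
from h import *
W=vision.get_calibration("wrist");im=vision.read_camera("wrist");cv2.imwrite("pics/w1.png",im)
T=vision.get_calibration("top")
a=np.radians(100.7);az=np.array([np.cos(a),np.sin(a),0]);ax=np.array([np.cos(a-np.pi/2),np.sin(a-np.pi/2),0])
h=np.array([.5269,.1363,.025])
for s,t in((1,1),(1,-1),(-1,-1),(-1,1)): print(proj(W,h+s*.024*az+t*.025*ax+[0,0,.025]).round(1))
```

```text
[[351.  205.1]]
[[299.3 205.3]]
[[300.4 252.9]]
[[350.3 252.7]]
```

View pics/w1.png

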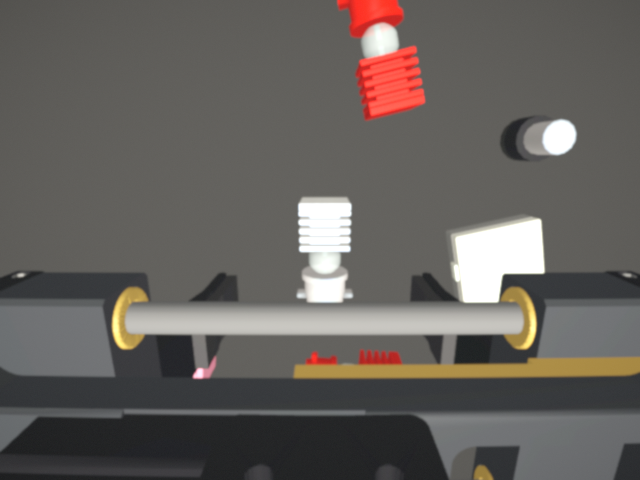

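The wrist view shows the silver head at columns 299–351 and rows 203–250, which agrees with the prediction. I'll check the clearance of the slide box (left corner near (450,270)) before descending.

Run:
```python
from h import *
T=vision.get_calibration("top")
print("box",onz(T,[(254,149),(294,131),(309,166),(271,186),(293,179)],.034).round(3))
print("red right",onz(T,[(353,187),(381,187),(358,246)],.05).round(3))
print("eyepiece",onz(T,[(212,157)],.066).round(3),"red left", onz(T,[(219,222),(222,242)],.05).round(3), "pink",onz(T,[(363,305),(391,305)],.05).round(3),"lid",onz(T,[(323,102),(388,91),(406,152),(340,169)],.012).round(3))
```

```text
box [[0.74  0.18  0.034]
 [0.775 0.099 0.034]
 [0.701 0.07  0.034]
 [0.662 0.146 0.034]
 [0.675 0.102 0.034]]
red right [[ 0.652 -0.015  0.05 ]
 [ 0.65  -0.07   0.05 ]
 [ 0.536 -0.021  0.05 ]]
eyepiece [[0.717 0.258 0.066]] red left [[0.591 0.248 0.05 ]
 [0.551 0.242 0.05 ]] pink [[ 0.423 -0.026  0.05 ]
 [ 0.421 -0.079  0.05 ]] lid [[ 0.844  0.038  0.012]
 [ 0.864 -0.099  0.012]
 [ 0.73  -0.129  0.012]
 [ 0.698  0.008  0.012]]
```

```bash
python3 -m inch '{"dp":[[0,0,0.045],[0,0,0.045],[0,0,0.045],[0,0,0.04],[0,0,0.025],[0,0,0.0155],[0,0,0],[0,0,0]],"turn":[0,0,0,0,0,0,0,0]}' -1
python3 -m inch '{"dp":[[0,0,0],[0,0,0],[0,0,0],[0,0,0],[0,0,0],[0,0,0]],"turn":[0,0,0,0,0,0]}' 1 8
```

```text
time_s: 3.2
tool_pos: [0.5275, 0.1412, 0.0082]
tool_rot: [-180.0, -0.1, 10.8]
force: [-0.7, 0.8, -0.1]
grip_width: 0.0871
time_s: 3.95
tool_pos: [0.5265, 0.1409, 0.0071]
tool_rot: [-180.0, -0.0, 10.7]
force: [-0.1, 0.2, 1.8]
grip_width: 0.0501
```

```bash
python3 -m inch '{"dp":[[0,0,-0.01],[0,0,-0.01],[0,0,-0.01],[0,0,-0.01],[0,0,-0.01],[0,0,-0.01],[0,0,-0.01],[0,0,-0.01]],"turn":[0,0,0,0,0,0,0,0]}' 1 8
python3 - <<'E'
from h import *
im=vision.read_camera("side");im2=vision.read_camera("top")
cv2.imwrite("pics/s2.png",np.hstack([cv2.resize(im[150:300,220:370],(400,400)),cv2.resize(im2[190:300,230:340],(400,400))]))
E
```

```text
time_s: 4.95
tool_pos: [0.5264, 0.1408, 0.0877]
tool_rot: [180.0, -0.0, 10.7]
force: [-1.1, 0.5, -3.3]
grip_width: 0.05
```

View pics/s2.png

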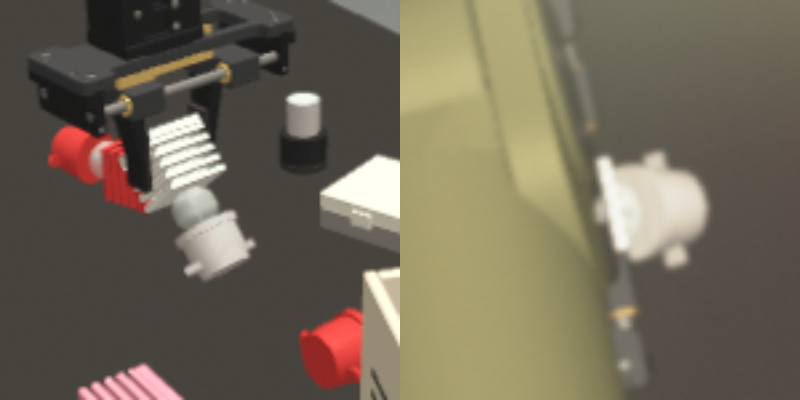

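The picture shows the lamp hanging with its cap swung down, but still tilted by about 35–40° because of grip friction. I'll ease the grip near the bench.

```bash
python3 -m inch '{"dp":[[0,0,0.005],[0,0,0.005],[0,0,0],[0,0,0]],"turn":[0,0,0,0]}' 1 5
python3 - <<'E'
from h import *
im=vision.read_camera("side");im2=vision.read_camera("top")
cv2.imwrite("pics/s3.png",np.hstack([cv2.resize(im[150:300,220:370],(400,400)),cv2.resize(im2[190:300,230:340],(400,400))]))
E
```

```text
time_s: 5.55
tool_pos: [0.5266, 0.1413, 0.0772]
tool_rot: [-180.0, -0.0, 10.8]
force: [-1.3, 0.6, 1.6]
grip_width: 0.0502
```

View pics/s3.png

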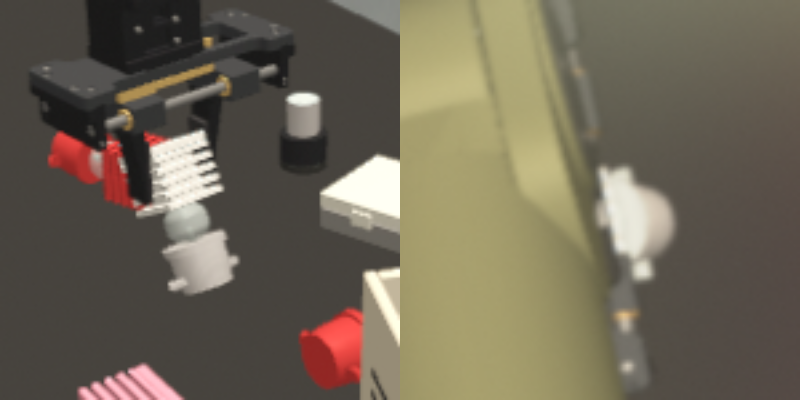

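Tilt is now about 16° and the foot edge is on the bench (positive z force). I'll drag the grip point over the foot, toward the cap (+tool y), to bring the lamp upright.

```bash
python3 -m inch '{"dp":[[0,0.005,0],[0,0.005,0],[0,0.005,0],[0,0.005,0],[0,0.005,0],[0,0.003,0],[0,0,0]],"turn":[0,0,0,0,0,0,0]}' 1 5
python3 - <<'E'
from h import *
im=vision.read_camera("side");im2=vision.read_camera("top")
cv2.imwrite("pics/s4.png",np.hstack([cv2.resize(im[150:300,220:370],(400,400)),cv2.resize(im2[190:300,230:340],(400,400))]))
E
```

```text
time_s: 6.52
tool_pos: [0.5318, 0.1124, 0.0768]
tool_rot: [179.9, 0.0, 10.7]
force: [0.6, -2.2, 1.6]
grip_width: 0.0499
```

View pics/s4.png

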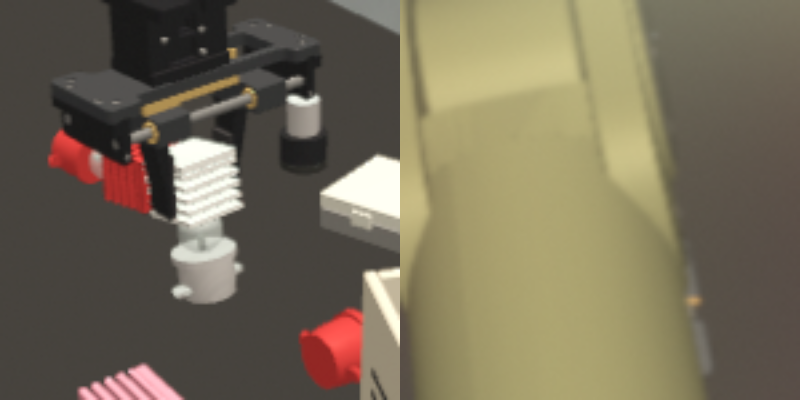

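Nearly upright. I'll seat it by pressing lightly, then let go.

```bash
python3 -m inch '{"dp":[[0,0,0.001],[0,0,0.001],[0,0,0]],"turn":[0,0,0]}' 1 4
python3 -m inch '{"dp":[[0,0,0],[0,0,0],[0,0,0],[0,0,0],[0,0,0]],"turn":[0,0,0,0,0]}' -1 4
python3 - <<'E'
from h import *
im=vision.read_camera("side");im2=vision.read_camera("wrist");cv2.imwrite("pics/w5.png",im2)
cv2.imwrite("pics/s5.png",np.hstack([cv2.resize(im[150:300,220:370],(400,400)),cv2.resize(im2,(400,400))]))
E
```

```text
time_s: 7.0
tool_pos: [0.5317, 0.1136, 0.0755]
tool_rot: [-180.0, -0.0, 10.8]
force: [-2.0, -0.8, 4.8]
grip_width: 0.05
time_s: 7.62
tool_pos: [0.5317, 0.1134, 0.075]
tool_rot: [-180.0, -0.0, 10.7]
force: [0.9, -0.3, 0.4]
grip_width: 0.0856
```

View pics/s5.png

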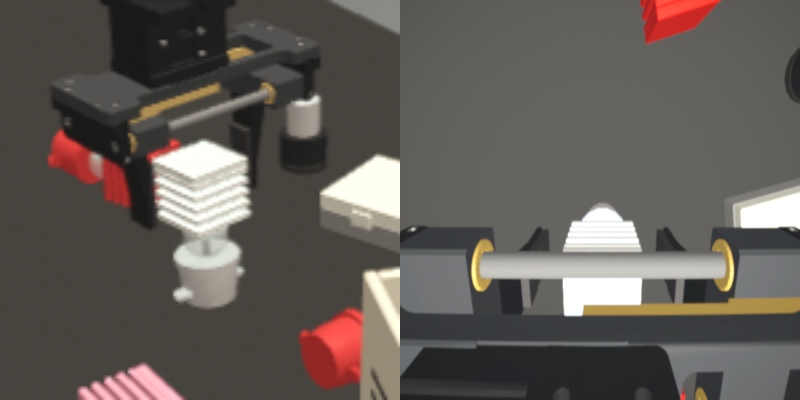

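Released, and the lamp stands upright. I'll rise and look with the wrist camera to measure its axis.

```bash
python3 -m inch '{"dp":[[0,0,-0.03],[0,0,-0.05],[0,0.02,-0.05],[0,0.02,-0.02],[0,0.015,0],[0,0,0]],"turn":[0,0,0,0,0,0]}' -1 4
python3 - <<'E'
from h import *
W=vision.get_calibration("wrist");im=vision.read_camera("wrist");cv2.imwrite("pics/w6.png",im)
im2=vision.read_camera("side");cv2.imwrite("pics/s6.png",cv2.resize(im2[150:300,220:370],(600,600),interpolation=cv2.INTER_CUBIC))
np.save("w6.npy",W["pose"])
E
```

```text
time_s: 8.48
tool_pos: [0.5414, 0.058, 0.2238]
tool_rot: [180.0, 0.1, 10.6]
force: [0.2, 0.3, -0.0]
grip_width: 0.0872
```

View pics/w6.png

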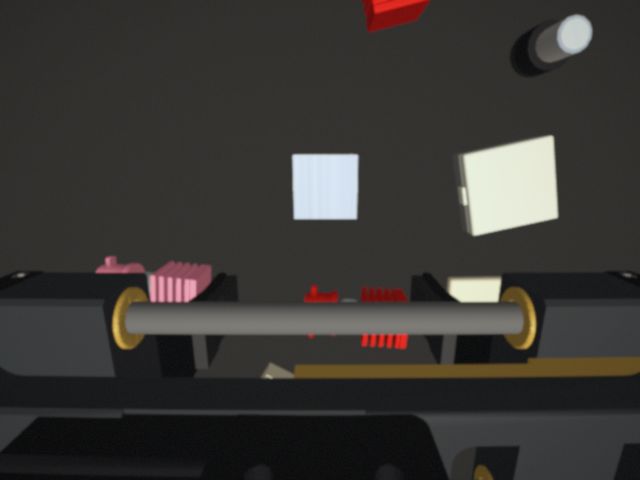

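View pics/s6.png

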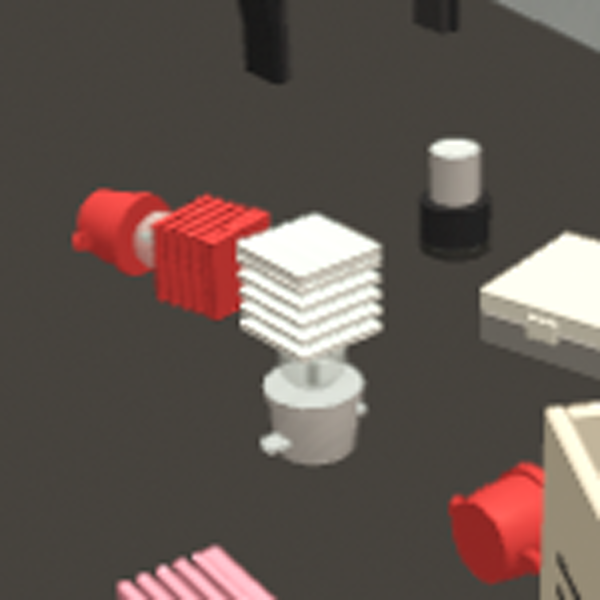

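The wrist view shows the head's square top with corners (293,154), (358,154), (358,219) and (294,220). The lamp stands upright.

Run:
```python
from h import *
W=vision.get_calibration("wrist");T=vision.get_calibration("side")
im=cv2.imread("pics/w6.png");g=cv2.cvtColor(im,cv2.COLOR_BGR2GRAY)
_,b=cv2.threshold(g[130:240,270:380],130,255,0)
cn=max(cv2.findContours(b,0,2)[0],key=cv2.contourArea)[:,0]+[270,130]
r=cv2.minAreaRect(cn.astype(np.float32));box=cv2.boxPoints(r);print(box)
P=onz(W,box,.114);print(P.round(4),P.mean(0).round(4),[np.linalg.norm(P[i]-P[i-1]).round(4) for i in range(4)])
for i in range(4): d=P[i]-P[i-1];print(np.degrees(np.arctan2(d[1],d[0]))%90)
s=lambda u,v:(220+(u-1.5)/4,150+(v-1.5)/4)
Q=onz(T,[s(238,242),s(306,278),s(382,245),s(314,213)],.114);print(Q.round(4),Q.mean(0))
print(tri([(W,P and 0)]) if 0 else tri([(W,proj(W,P.mean(0))),(T,proj(T,Q.mean(0)))]))
```

```text
[[292. 154.]
 [358. 154.]
 [358. 219.]
 [292. 219.]]
[[0.5028 0.1219 0.114 ]
 [0.5519 0.1312 0.114 ]
 [0.5624 0.0823 0.114 ]
 [0.5111 0.0725 0.114 ]] [0.5321 0.102  0.114 ] [np.float64(0.05), np.float64(0.05), np.float64(0.05), np.float64(0.0523)]
9.444293909635377
10.736662328214361
12.1159884719021
10.767450867841347
[[0.5051 0.119  0.114 ]
 [0.5148 0.0666 0.114 ]
 [0.5627 0.0786 0.114 ]
 [0.5523 0.129  0.114 ]] [0.5337391  0.09831133 0.114     ]
[0.53348332 0.1011906  0.1127254 ]
```

```bash
python3 -m inch '{"dp":[[-0.0008,-0.022,0],[0,-0.022,0],[0,0,0.05],[0,0,0.05],[0,0,0.035],[0,0,0.016],[0,0,0],[0,0,0]],"turn":[0,0,0,0,0,0,0,0]}' -1 40
python3 - <<'E'
from h import *
im=vision.read_camera("side")
cv2.imwrite("pics/s7.png",cv2.resize(im[150:300,220:370],(600,600),interpolation=cv2.INTER_CUBIC))
E
```

```text
time_s: 9.57
tool_pos: [0.534, 0.1029, 0.0754]
tool_rot: [-180.0, -0.1, 10.8]
force: [-0.0, 0.3, 0.4]
grip_width: 0.0869
```

View pics/s7.png

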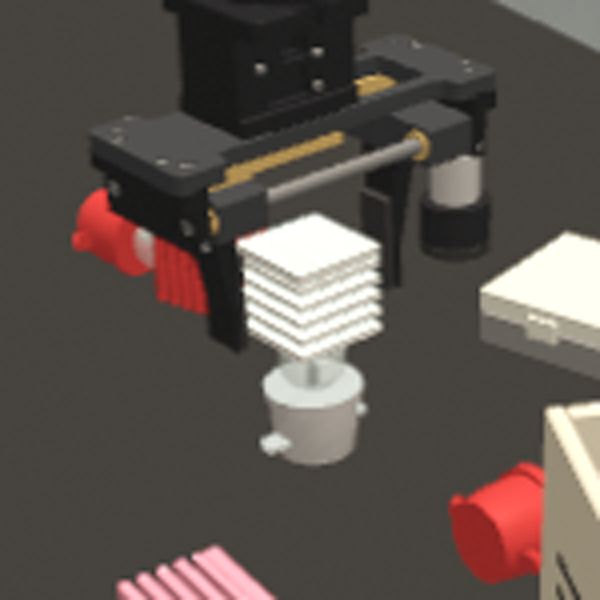

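Fingers straddle the head centrally and clear the glass. Gripping now.

```bash
python3 -m inch '{"dp":[[0,0,0],[0,0,0],[0,0,0],[0,0,0],[0,0,0]],"turn":[0,0,0,0,0]}' 1 40
python3 -m inch '{"dp":[[0,0,-0.01],[0,0,-0.03],[0,0,-0.04],[0,0,-0.05],[0,0,-0.02],[0,0,0],[0,0,0]],"turn":[0,0,0,0,0,0,0]}' 1 40
```

```text
time_s: 10.25
tool_pos: [0.533, 0.1024, 0.0741]
tool_rot: [-180.0, -0.0, 10.7]
force: [0.6, 0.3, -0.4]
grip_width: 0.0498
time_s: 11.12
tool_pos: [0.5319, 0.1022, 0.2225]
tool_rot: [180.0, 0.2, 10.7]
force: [-0.5, 0.1, -4.3]
grip_width: 0.0501
```

```bash
python3 -m inch '{"dp":[[0,0,-0.03],[0,0,-0.03],[0,0,0],[0,0,0],[0,0,0]],"turn":[0,0,10.1,10.1,10.1]}' 1 40
python3 -m inch '{"dp":[[0.0166,0.0439,0],[0.0166,0.0439,0],[0.0166,0.0439,0],[0.0166,0.0439,0],[0.0166,0.0439,0],[0.0166,0.0439,0],[0.0166,0.0439,0],[0.0166,0.0439,0]],"turn":[0,0,0,0,0,0,0,0]}' 1 40
python3 -m inch '{"dp":[[0,0,0],[0,0,0]],"turn":[0,0]}' 1 40
python3 - <<'E'
from h import *
W=vision.get_calibration("wrist");im=vision.read_camera("wrist");cv2.imwrite("pics/w8.png",im)
im2=vision.read_camera("side");cv2.imwrite("pics/s8.png",im2)
E
```

```text
time_s: 11.75
tool_pos: [0.532, 0.1022, 0.2819]
tool_rot: [179.9, 0.2, -19.9]
force: [0.0, -0.3, -3.9]
grip_width: 0.0498
time_s: 12.75
tool_pos: [0.5397, -0.2738, 0.282]
tool_rot: [-180.0, 0.2, -19.5]
force: [-0.4, -0.0, -3.8]
grip_width: 0.0496
time_s: 13.0
tool_pos: [0.5401, -0.2721, 0.2822]
tool_rot: [-180.0, 0.2, -19.6]
force: [0.8, 0.0, -4.3]
grip_width: 0.0496
```

View pics/w8.png

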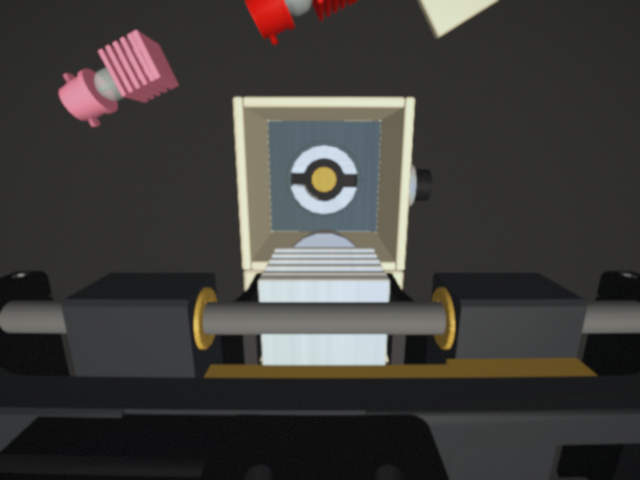

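View pics/s8.png

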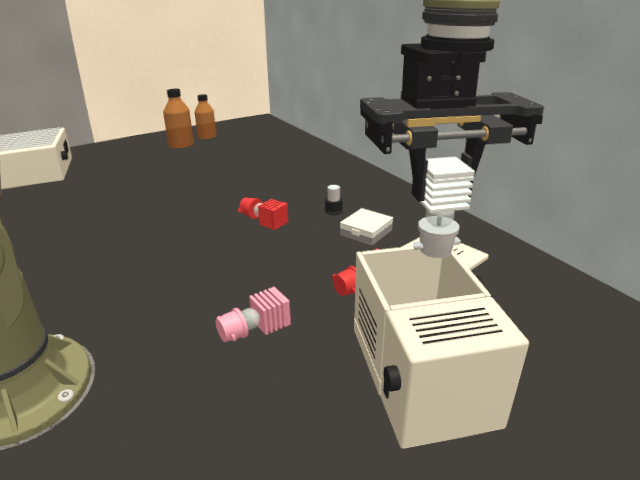

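The wrist view shows the collar centred at about (324,180), with its notches almost level in the image. That puts them close to the tool's x direction. Zooming in.

Run:
```python
from h import *
im=cv2.imread("pics/w8.png")
cv2.imwrite("pics/c8.png",cv2.resize(im[80:280,225:425],(800,800),interpolation=cv2.INTER_CUBIC)[:600])
cv2.imwrite("pics/c9.png",cv2.resize(im[140:220,284:364],(600,600),interpolation=cv2.INTER_CUBIC))
```

```text
(no output)
```

View pics/c9.png

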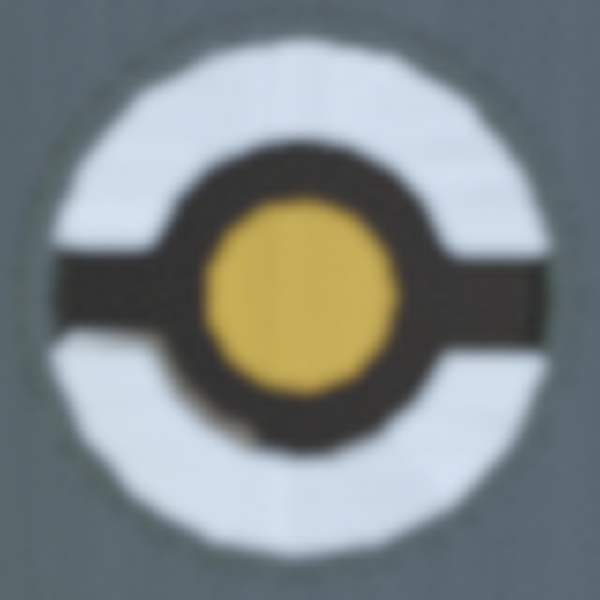

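View pics/c8.png

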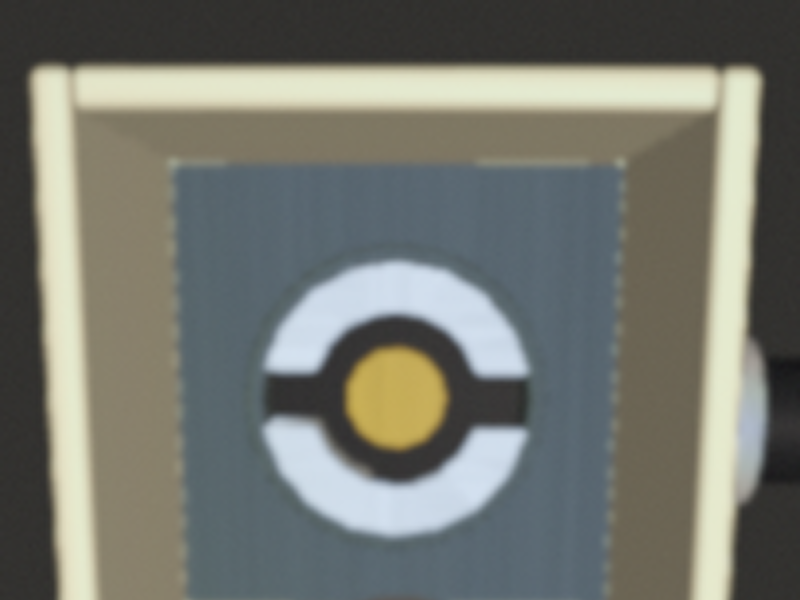

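Run:
```python
from h import *
W=vision.get_calibration("wrist")
o=sensors.get_obs();print(o["tool_pos"],o["tool_rot"])
c=lambda u,v:(284+(u-3.25)/7.5,140+(v-3.25)/7.5)
e=onz(W,[c(60,248),c(545,256),c(60,335),c(548,350)],.059)
for a,b in((0,1),(2,3)):
    d=e[b]-e[a];print(np.degrees(np.arctan2(d[1],d[0])))
print(e.mean(0))
# collar outline circle
im=cv2.imread("pics/w8.png");g=cv2.cvtColor(im,cv2.COLOR_BGR2GRAY)[140:220,284:364]
b=cv2.threshold(g,160,255,0)[1]
pts=np.vstack([x[:,0] for x in cv2.findContours(b,0,1)[0]])+[284,140]
h=cv2.convexHull(pts)[:,0];P=onz(W,h.astype(float),.059)
r=least_squares(lambda q:np.hypot(P[:,0]-q[0],P[:,1]-q[1])-q[2],[.55,-.235,.037],loss="soft_l1",f_scale=.001);print(r.x)
hs=cv2.cvtColor(im,cv2.COLOR_BGR2HSV)[140:220,284:364];m=cv2.inRange(hs,(12,80,90),(35,255,255));M=cv2.moments(m,True)
print("contact",onz(W,[(284+M["m10"]/M["m00"],140+M["m01"]/M["m00"])],.047))
k=lambda u,v:(225+(u-1.5)/4,80+(v-1.5)/4)
R=onz(W,[k(32,66),k(760,66),k(64,595),k(735,595)],.15);print(R.round(4));d=R[1]-R[0];print("rim ang",np.degrees(np.arctan2(d[1],d[0])))
I=onz(W,[k(76,110),k(718,110)],.15);print("inner mid",I.mean(0),"len",np.linalg.norm(I[0]-I[1]))
```

```text
[ 0.54080506 -0.27103481  0.28298108] [-1.79941576e+02  1.06105848e-01 -1.94195291e+01]
-20.37614060372898
-21.18844043961619
[ 0.55241582 -0.23287499  0.059     ]
[ 0.55151379 -0.2334184   0.03692802]
contact [[ 0.55168773 -0.23331266  0.047     ]]
[[ 0.5081 -0.1407  0.15  ]
 [ 0.6444 -0.1889  0.15  ]
 [ 0.4724 -0.2421  0.15  ]
 [ 0.6099 -0.2906  0.15  ]]
rim ang -19.471835532486995
inner mid [ 0.57368036 -0.17267587  0.15      ] len 0.12835713834525728
```

Run:
```python
from h import *
im=cv2.imread("pics/w8.png")
cv2.imwrite("pics/c10.png",cv2.resize(im[225:375,220:420],(800,600),interpolation=cv2.INTER_CUBIC))
```

```text
(no output)
```

View pics/c10.png

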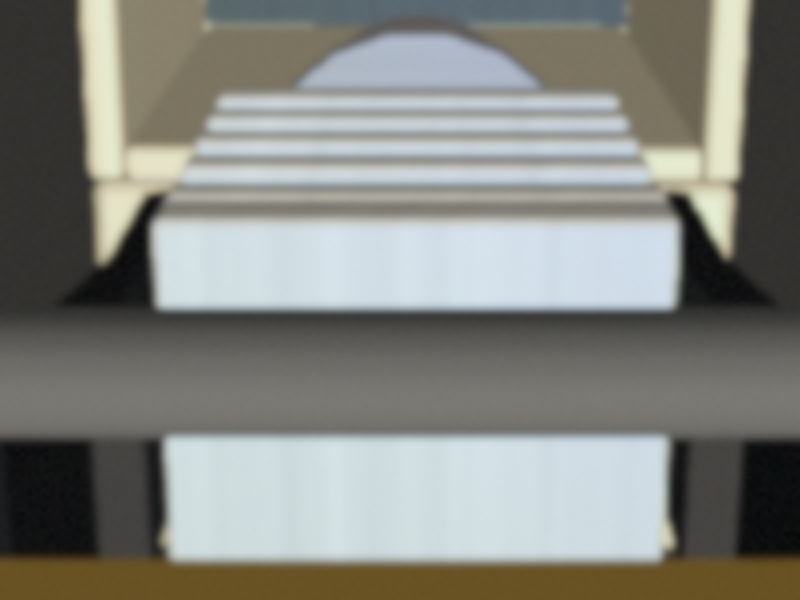

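Run:
```python
from h import *
W=vision.get_calibration("wrist")
o=sensors.get_obs();p=o["tool_pos"];a=np.radians(o["tool_rot"][2]);X=np.array([np.cos(a),np.sin(a),0]);Y=np.array([np.sin(a),-np.cos(a),0])
cap=p[2]-.0741
k=lambda u,v:(220+(u-1.5)/4,225+(v-1.5)/4)
for n,uv,z in(("topL",(152,217),.114),("topR",(680,217),.114),("flange top near",(422,30),.036),("flange low",(422,17),.030),("low fin L",(216,108),.066),("low fin R",(620,108),.066)):
    q=onz(W,[k(*uv)],cap+z)[0]-p;print(n,(q@X).round(4),(q@Y).round(4))
s=np.array([.5516,-.2334,0])-p;print("socket in tool",s@X,s@Y)
s=np.array([.552,-.2348,0])-p;print("socket in tool (top)",s@X,s@Y)
```

```text
topL -0.026 -0.0229
topR 0.0231 -0.0229
flange top near -0.0008 -0.0229
flange low -0.0008 -0.0235
low fin L -0.027 -0.0196
low fin R 0.0243 -0.0196
socket in tool -0.0023321061131182726 -0.03908287389209095
socket in tool (top) -0.001489386708149598 -0.03789551379317852
```

```bash
python3 -m inch '{"dp":[[-0.0012,-0.0205,0],[0,-0.02,0],[0,0,0.04],[0,0,0.04],[0,0,0.03],[0,0,0.02],[0,0,0.012],[0,0,0]],"turn":[1.3,0,0,0,0,0,0,0]}' 1 40
python3 - <<'E'
from h import *
im=vision.read_camera("side");im2=vision.read_camera("wrist")
cv2.imwrite("pics/s11.png",np.hstack([cv2.resize(im[80:330,310:520],(380,450)),cv2.resize(im2[60:300,200:440],(420,450))]))
E
```

```text
time_s: 14.1
tool_pos: [0.5534, -0.2342, 0.1418]
tool_rot: [180.0, 0.0, -20.8]
force: [0.7, -0.2, -3.1]
grip_width: 0.0501
```

View pics/s11.png

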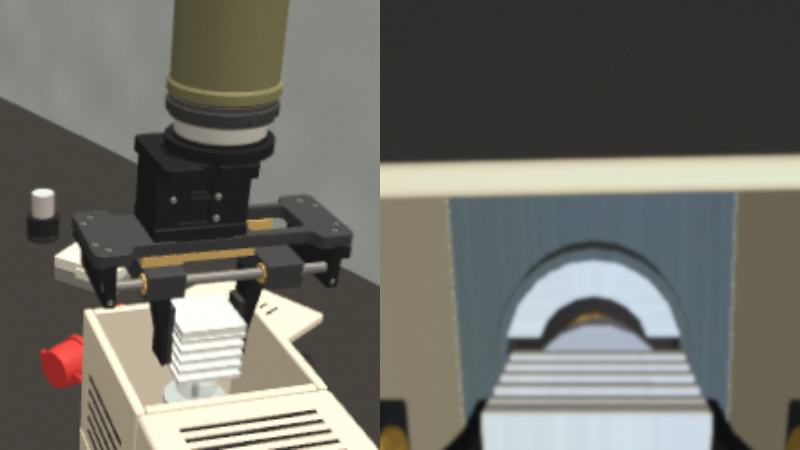

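The wrist view shows the lamp centred over the collar, with the lugs in line with the notches. Lowering slowly.

```bash
python3 -m inch '{"dp":[[0,0,0.004],[0,0,0.004],[0,0,0.003],[0,0,0.003],[0,0,0.002],[0,0,0]],"turn":[0,0,0,0,0,0]}' 1 40
python3 -m inch '{"dp":[[0,0,0.002],[0,0,0.002],[0,0,0.002],[0,0,0]],"turn":[0,0,0,0]}' 1 40
```

```text
time_s: 14.95
tool_pos: [0.5533, -0.2346, 0.1259]
tool_rot: [180.0, 0.0, -20.9]
force: [-0.4, 0.6, -3.5]
grip_width: 0.0499
time_s: 15.45
tool_pos: [0.5534, -0.2346, 0.1205]
tool_rot: [-180.0, -0.0, -20.9]
force: [-0.2, -0.3, 0.1]
grip_width: 0.0498
```

Already past the height where the lugs would rest on the collar (0.127), with only the spring's roughly 4 N. So the lugs are in the notches, and I'll push on.

```bash
python3 -m inch '{"dp":[[0,0,0.004],[0,0,0.004],[0,0,0.004],[0,0,0.003],[0,0,0],[0,0,0]],"turn":[0,0,0,0,0,0]}' 1 50
```

```text
time_s: 16.2
tool_pos: [0.5537, -0.2343, 0.1061]
tool_rot: [-179.9, -0.0, -20.8]
force: [-2.9, 2.3, 7.1]
grip_width: 0.0495
```

```bash
python3 -m inch '{"dp":[[-0.001,0,0.0013],[0,0,0]],"turn":[0,0]}' 1 60
python3 -m inch '{"dp":[[0,0,0],[0,0,0],[0,0,0],[0,0,0]],"turn":[8,8,8,0]}' 1 60
```

```text
time_s: 16.45
tool_pos: [0.5535, -0.2342, 0.1053]
tool_rot: [-179.9, -0.1, -20.8]
force: [-2.0, 1.7, 9.7]
grip_width: 0.0496
time_s: 16.95
tool_pos: [0.5544, -0.2346, 0.1054]
tool_rot: [-179.9, -0.2, -44.9]
force: [-0.7, 0.4, 7.5]
grip_width: 0.0498
```

```bash
python3 -m inch '{"dp":[[0,0,0],[0,0,0],[0,0,0],[0,0,0],[0,0,0],[0,0,0],[0,0,0],[0,0,0]],"turn":[9,9,9,9,9,9,9,0]}' 1 60
python3 - <<'E'
from h import *
o=sensors.get_obs();print(o["wrist_torque"],o["force"],o["qpos"].round(1))
im=vision.read_camera("side");im2=vision.read_camera("wrist")
cv2.imwrite("pics/s12.png",np.hstack([cv2.resize(im[80:330,310:520],(380,450)),cv2.resize(im2[60:300,200:440],(420,450))]))
E
```

```text
time_s: 17.95
tool_pos: [0.5539, -0.2358, 0.1053]
tool_rot: [-179.8, -0.1, -107.9]
force: [-1.2, -0.2, 7.2]
grip_width: 0.0497
[-0.0893903   0.49022655 -0.03761977] [-1.19930304 -0.20326131  7.22706401] [-22.6  24.3  53.7 100.1 -21.3  66.2 -70.6]
```

View pics/s12.png

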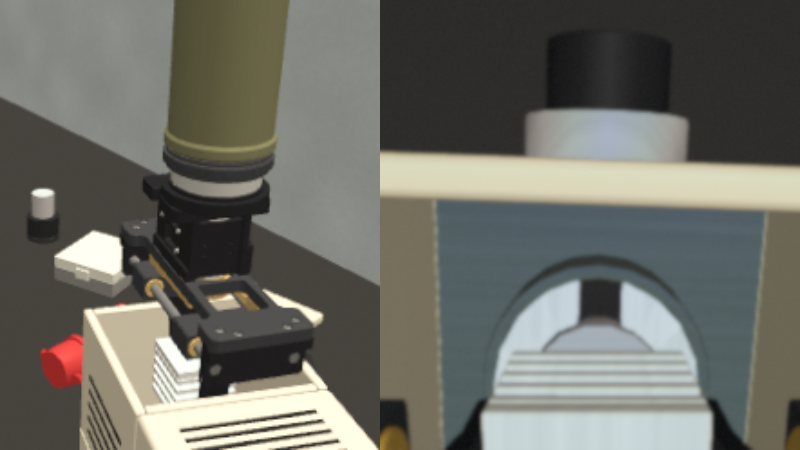

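The notch now shows at the head's front, so the lamp has turned with the gripper. I'll creep to the stop.

```bash
for i in 1; do python3 -m inch '{"dp":[[0,0,0],[0,0,0],[0,0,0]],"turn":[3,2,0]}' 1 60; python3 -c "
from cell import sensors;o=sensors.get_obs();print(o['wrist_torque'],o['tool_rot'],o['qpos'][2])"; python3 -m inch '{"dp":[[0,0,0],[0,0,0],[0,0,0]],"turn":[2,2,0]}' 1 60; python3 -c "
from cell import sensors;o=sensors.get_obs();print(o['wrist_torque'],o['tool_rot'],o['qpos'][2])"; done
```

```text
time_s: 18.42
tool_pos: [0.5538, -0.2358, 0.1054]
tool_rot: [-179.8, -0.1, -112.9]
force: [-1.6, -1.5, 6.8]
grip_width: 0.0496
[-0.12387532  0.51547302  0.0253162 ] [-1.79755228e+02 -5.16210829e-02 -1.12888287e+02] 54.76358542062478
time_s: 18.8
tool_pos: [0.5544, -0.2362, 0.1054]
tool_rot: [-179.7, -0.1, -116.6]
force: [-0.4, -3.3, 5.4]
grip_width: 0.0496
[-0.469902    0.20616137  1.36365628] [-1.79674205e+02 -1.38564588e-01 -1.16625956e+02] 55.58404954887984
```

The yaw torque jumped to 1.4 N m, so it is at the stop. I'll relieve it slightly and let it spring up.

```bash
python3 -m inch '{"dp":[[0,0,0],[0,0,-0.002],[0,0,-0.002],[0,0,-0.002],[0,0,-0.002],[0,0,0],[0,0,0]],"turn":[-1.5,0,0,0,0,0,0]}' 1 60; python3 -c "
from cell import sensors;o=sensors.get_obs();print(o['wrist_torque'],o['tool_rot'],o['qpos'][2])"
```

```text
time_s: 19.68
tool_pos: [0.5541, -0.236, 0.1126]
tool_rot: [-179.7, -0.1, -115.4]
force: [3.7, -4.1, 2.1]
grip_width: 0.0497
[-1.22291142 -0.77548946  0.27129243] [-1.79696827e+02 -9.34054713e-02 -1.15361765e+02] 55.598298667780774
```

```bash
python3 -m inch '{"dp":[[0,-0.001,-0.001],[0,0,-0.001],[0,0,0]],"turn":[0,0,0]}' 1 60; python3 -c "
from cell import sensors;o=sensors.get_obs();print(o['wrist_torque'],o['tool_rot'])"
```

```text
time_s: 20.05
tool_pos: [0.5541, -0.236, 0.113]
tool_rot: [-179.8, -0.1, -115.4]
force: [5.0, -5.8, -6.8]
grip_width: 0.05
[-1.3970413  -1.24943591  0.3196718 ] [-1.79810753e+02 -1.23710334e-01 -1.15373601e+02]
```

Lifting meets the pocket ledge at z 0.113 (force −6.8 N), so it is locked. I'll release and withdraw upward.

```bash
python3 -m inch '{"dp":[[0,0,0.001],[0,0,0],[0,0,0]],"turn":[0,0,0]}' 1 10; python3 -m inch '{"dp":[[0,0,0],[0,0,0],[0,0,0],[0,0,0]],"turn":[0,0,0,0]}' -0.6 10;  python3 -m inch '{"dp":[[0,0,-0.01],[0,0,-0.03],[0,0,-0.04],[0,0,-0.05],[0,0,-0.04],[0,0.03,0],[0,0.03,0],[0,0,0]],"turn":[0,0,0,0,0,0,0,0]}' -0.6
python3 - <<'E'
from h import *
im=vision.read_camera("side");im2=vision.read_camera("wrist");cv2.imwrite("pics/w13.png",im2);cv2.imwrite("pics/s13.png",im)
E
```

```text
time_s: 20.42
tool_pos: [0.5534, -0.2357, 0.113]
tool_rot: [-179.9, -0.1, -115.4]
force: [1.7, -5.1, 0.3]
grip_width: 0.0501
time_s: 20.92
tool_pos: [0.5532, -0.234, 0.1125]
tool_rot: [179.9, 0.0, -115.3]
force: [-0.4, -0.3, 0.3]
grip_width: 0.0691
time_s: 21.92
tool_pos: [0.4981, -0.2085, 0.2836]
tool_rot: [-180.0, 0.3, -115.3]
force: [-0.1, -0.9, 0.4]
grip_width: 0.0694
```

View pics/w13.png

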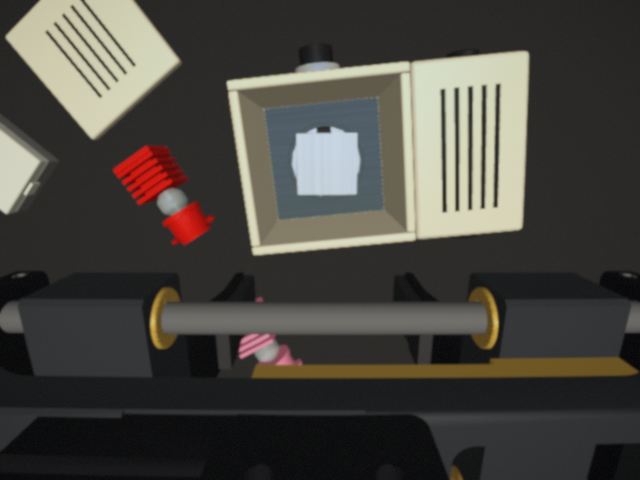

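View pics/s13.png

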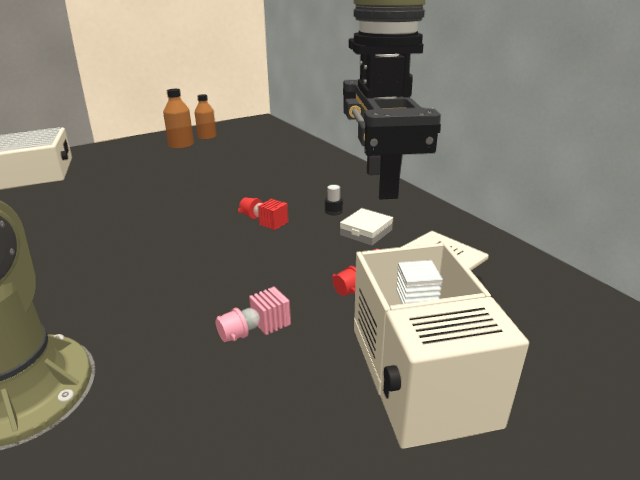

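Both views show the lamp in the bay, upright, with its head square at (293–359, 132–195) in the wrist view. I'll check the height and angle numerically.

Run:
```python
from h import *
W=vision.get_calibration("wrist");S=vision.get_calibration("side")
im=cv2.imread("pics/w13.png");s=cv2.imread("pics/s13.png")
cv2.imwrite("pics/c13.png",np.hstack([cv2.resize(im[115:210,275:375],(420,400),interpolation=2),cv2.resize(s[250:310,380:460],(380,285),interpolation=2)[:, :].copy() if 0 else cv2.resize(s[250:310,385:450],(380,400),interpolation=2)]))
```

```text
(no output)
```

View pics/c13.png

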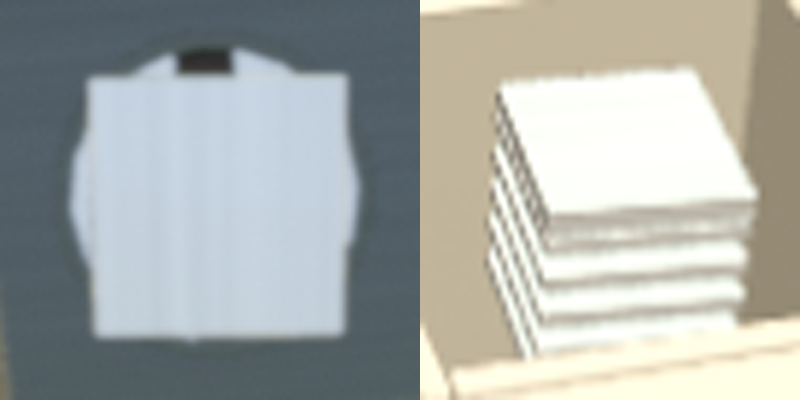

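Run:
```python
from h import *
W=vision.get_calibration("wrist");S=vision.get_calibration("side")
w=lambda u,v:(275+(u-1.6)/4.2,115+(v-1.6)/4.21); s=lambda u,v:(385+(u-420-2.4)/5.846,250+(v-2.8)/6.667)
wc=[w(88,75),w(348,74),w(346,335),w(94,337)]; sc=[s(500,87),s(692,70),s(756,195),s(548,218)]
P=onz(W,wc,.153);print(P.round(4),P.mean(0))
for i in range(4):
    d=P[i]-P[i-1];print(np.degrees(np.arctan2(d[1],d[0]))%90,np.linalg.norm(d))
Q=onz(S,sc,.153);print(Q.round(4),Q.mean(0))
print("tri centre",tri([(W,proj(W,P.mean(0))),(S,proj(S,Q.mean(0)))]))
print(sensors.get_obs()["force"],sensors.get_obs()["time_s"])
```

```text
[[ 0.5843 -0.2237  0.153 ]
 [ 0.5631 -0.2689  0.153 ]
 [ 0.5177 -0.2482  0.153 ]
 [ 0.5389 -0.2025  0.153 ]] [ 0.5510225  -0.23581932  0.153     ]
64.8944884876031 0.05007109505105979
64.8589432271514 0.049839696064632365
65.52862612232232 0.04984700878268032
65.11759215201603 0.05039175344715431
[[ 0.5383 -0.2044  0.153 ]
 [ 0.5829 -0.2241  0.153 ]
 [ 0.5626 -0.2689  0.153 ]
 [ 0.5164 -0.2497  0.153 ]] [ 0.55003054 -0.23677763  0.153     ]
tri centre [ 0.55098349 -0.23580064  0.15214254]
[0.35758345 0.56798843 0.99479341] 22.025
```

```bash
python3 -m inch '{"dp":[[0,0,0],[0,0,0]],"turn":[0,0]}' -0.6; python3 -c "
from cell import env;print(env.sign_off())"
```

```text
time_s: 22.28
tool_pos: [0.4994, -0.2094, 0.2827]
tool_rot: [180.0, -0.1, -115.4]
force: [0.3, -1.1, 0.9]
grip_width: 0.0695
the job is handed in; nothing more can be done
None
```

The lamp is locked in the socket, and I handed the job in at about 22.3 s of robot time. The hand-in reports no verdict, so the result rests on my own checks.

**What I did:**
- **Standing it up:** I gripped the finned head lightly and let the cap swing down. I then dragged the grip point over the foot, because friction still held the lamp tilted by about 16°. I let go with the lamp upright on the open bench.
- **Fitting it:** I took a fresh grip on the head and read the notch direction from the wrist camera. The collar is turned only about 1° from the case axes. I lowered the lamp into the notches and pushed it about 15 mm down against the spring. Then I turned it about 95° clockwise until the yaw torque jumped to 1.4 N m, let it spring up, and released it.

**Last checks:**
- **Locked:** With the gripper still holding, lifting met a hard stop at locked height; the force went to −6.8 N at TCP z = 0.113.
- **Height:** The head top triangulates to 0.152 m, against the expected 0.153. That puts lamp_mid about 36 mm above the collar.
- **Turn:** The lugs are about 5° from the socket's y axis, against a limit of 24°.
- **Position:** The head centre is about 2 mm from the measured socket axis, against a limit of 5 mm. The cameras disagreed with each other by 1–2 mm, so this is the least certain figure.
- **Clear of the scene:** The gripper is free of everything. In the last pictures the lid, eyepiece and slide box look unmoved, though I did not re-measure them.

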